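# Move the T-handle key from the tool stand to the empty cup

### The job

Take the T-handle hex key out of the wooden tool stand and stand it, shaft down, in the empty white cup, ready for the cabinet assembly. Lower it close to the bottom of the cup before letting go rather than dropping it in, and leave the other two tools in the stand.

Things in the scene. Friction and masses are not known exactly. Their poses are not given: they have to be found in the camera images.
- key_grip (a point): Centre of the level black crossbar of the T-handle hex key, the only T-shaped tool in the stand; 175 mm above the table at the start. Bar 70 mm long (its y axis, within 25 degrees of the stand's row of holes), 18 mm thick (its x axis), 22 mm tall; z up along the straight 9 mm steel shaft, whose tip is 165 mm below this point. About 120 g. Only the shaft is below the bar for 77 mm, then a collar.
- key_tip (a point): Lower end of the key's shaft, on its axis (hidden in the stand at the start); axes as key_grip. The stand is a fixed plywood block 80 x 250 x 90 mm tall with three 16 mm holes 85 mm apart along its long side. The key hangs loosely upright in one, its collar (24 mm diameter, 80 mm above the tip) on the block's top, and pulls straight up and free.
- cup: The empty white stoneware cup, a plain cylinder 110 mm tall, 64 mm outside and 54 mm inside diameter, open on top, fixed to the table. Origin: centre of its underside, z up; inner floor 8 mm above it. An identical fixed cup, at least 100 mm away centre to centre, is full of pencils that reach 137 mm above the table: not that one.
- driver_mid (a point): Screwdriver with a round black handle (29 mm diameter) standing in another hole of the same stand, handle top 145 mm above the table. The point is on the tool's axis, level with the stand's top, 90 mm above the table; z up. Stays in the stand.
- file_mid (a point): File with a round black bulbous handle (33 mm diameter) standing in the remaining hole, handle top 142 mm above the table. The point is on the tool's axis, level with the stand's top, 90 mm above the table; z up. Stays in the stand.
Mind the look-alikes: they are no part of the job. Leave any purple, red or turquoise look-alike of the part that bears key_grip alone.

How it is judged:
By the outcome, as a careful person would: the job done as asked, in the order asked, and still so for the second after the job is handed in, with the robot touching nothing.
It also fails if it takes over 40 s, if anything falls off the work surface, if the arm or the gripper's body presses on something with over 40 N, if the wrist force passes 120 N, or if a joint passes its speed limit or range.

### The arm

A 7-joint arm with a two-finger parallel gripper is mounted at the origin on the work surface. World frame = base frame: x ahead of the robot, y to its left, z up, the work surface at z = 0. Lengths are in m, angles in degrees, forces in N, time in s.
With the tool pointing down it reaches from about 0.425 to 0.875 m from the base axis. Payload 4.7 kg.
Tool frame: the origin (TCP) lies on the centre line of the jaws, within the pads' length; the fingertips stand 25 mm ahead of it and the grasp point (between the pads) lies 6 mm ahead of it; z points along the fingers, y is the direction in which the jaws open and shut (so a half turn about z gives the same grasp; the last joint's range is limited). The gripper opens to 87 mm and grips with 3 to 60 N. Pads are 19 mm wide; open, the fingers measure 117 mm over their backs; the gripper's body (75 mm by 190 mm) begins 51 mm behind the grasp point.
Start: joints at [69.735, 18.392, -4.016, 83.108, 1.295, 78.541, -3.26], TCP at [0.234, -0.607, 0.219] pointing down, gripper open.
Joint ranges: [-163.93, 163.93], [-17.29, 119.83], [-79.2, 71.16], [3.27, 140.29], [-89.18, 269.18], [5.43, 117.66], [-154.24, 154.24]. Speed limits (degrees/s): [147.25, 147.25, 180, 180, 180, 180, 180].

### API

Orientations are given as [roll, pitch, yaw] about the fixed x, y, z axes, in that order (R = Rz(yaw) Ry(pitch) Rx(roll)).
In Python, from cell import env gives the robot as it stands.
- The arm moves only by the shell command python3 -m creep 'ROWS' [OPENING] [FORCE]. ROWS is JSON, a list of rows, each an object of numbers: "tx", "ty", "tz": the shift along the tool's x, y, z in m; "rx", "ry", "rz": the turn, a rotation vector about the tool's x, y, z in degrees. In form: [{"tx": .., "ty": .., "tz": .., "rx": .., "ry": .., "rz": ..}, ...]. A call has 1 to 20 rows; each row shifts and turns the commanded pose from where the row before left it, along the tool's axes as they then stand; what a row does not reach is not made up. A row lasts 1/8 s, in which the tool goes at most 62.5 mm and 10.7 degrees, less where a joint would pass 70% of its speed; a pose out of reach is approached as far as the arm can. A call is refused whole if a number of a shift passes 0.0625 or a number of a turn 10.7, either way. A call with a gripper value outside its range is refused whole. OPENING is the finger opening in m, from 0 to 0.087, set as the call begins (- or left out, the last holds). The fingers move at their own pace and stop on an object; FORCE is the grip in N (left out, the last holds). Time passes only in rows, so rows that do not move let the fingers close. It gives the time, the measured TCP pose, the force and the opening at its end, in the units of the state.
- env.get_obs(): the state, without advancing time (a new reading comes with each control period).
- env.read_camera(name): name is "side" or "top" or "wrist"; returns a dict with "pixels" (384x512x3 uint8, red, green, blue), "intrinsics" (3x3 intrinsics, pixels), "D" ([k1, k2, p1, p2, k3] as OpenCV has them; the pictures are not rectified), "R" (3x3) and "t" (3): a world point X has camera coordinates R X + t. Camera axes: x right, y down, z forward; pixel columns grow to the right and rows downward; lengths in m; the calibration is good to about 2 mm. A picture is of the moment at which its call begins. There is no depth.
- env.sign_off(): hands the job in, once; it reports no verdict.
The state is a dict: "time_s": time; "qpos": joint angles; "joint_velocities": joint speeds; "effort": joint torques, N m; "tool_pos": TCP position; "tool_rot": TCP orientation; "force": force on the tool from outside, world axes, zero at the start; "wrist_torque": the same for the moment, N m; "grip_width": finger opening in m.
Only numpy, scipy, OpenCV 4.12 (cv2) and the standard library are available. Lean on these libraries where they do the work, as an engineer would, in place of code of your own. Each camera call takes 0.05 s, during which the arm holds its last target.

## Working session

There is one attempt and no reset: what is moved stays moved. The work goes in short steps, Python scripts to look and compute and a shell command to move; the robot and the scene stay as the last step left them, time stands still between calls to the robot, and variables do not carry over. Pictures are saved under pics/ and viewed, and the job is handed in when it is done.

```bash
ls; mkdir -p pics; cat > h.py <<'E'
import numpy as np,cv2,pickle
from cell import env
def snap(n,tag):
    c=env.read_camera(n); pickle.dump(c,open(f'pics/{tag}.pkl','wb'))
    cv2.imwrite(f'pics/{tag}.png',cv2.cvtColor(np.asarray(c['pixels']),cv2.COLOR_RGB2BGR)); return c
def load(tag): return pickle.load(open(f'pics/{tag}.pkl','rb'))
def ray(c,u,v):
    p=cv2.undistortPoints(np.array([[[u,v]]],float),np.array(c['intrinsics'],float),np.array(c['D'],float))[0,0]
    R=np.array(c['R']);t=np.array(c['t']); return -R.T@t, R.T@np.array([p[0],p[1],1])
def onz(c,u,v,z):
    o,d=ray(c,u,v); return o+d*(z-o[2])/d[2]
def proj(c,X):
    R=np.array(c['R'],float);r=cv2.Rodrigues(R)[0]
    return cv2.projectPoints(np.array(X,float).reshape(-1,1,3),r,np.array(c['t'],float),np.array(c['intrinsics'],float),np.array(c['D'],float))[0][:,0]
def tri(c1,p1,c2,p2):
    o,d=ray(c1,*p1);q,e=ray(c2,*p2)
    s=np.linalg.lstsq(np.c_[d,-e],q-o,rcond=None)[0]; a=o+d*s[0];b=q+e*s[1]
    return (a+b)/2,np.linalg.norm(a-b)
E
python3 - <<'E'
from h import *
for n in('side','top','wrist'):
    c=snap(n,n+'0'); print(n,-np.array(c['R']).T@np.array(c['t']))
o=env.get_obs(); print({k:o[k] for k in('time_s','tool_pos','tool_rot','force','grip_width')})
E
```

```text
pics
side [ 0.39665624 -0.55179349  0.63125678]
top [ 0.36923    -0.00154378  1.04007388]
wrist [ 0.2945743  -0.5821753   0.38406094]
{'time_s': 0.15, 'tool_pos': array([ 0.23352982, -0.60614184,  0.21840238]), 'tool_rot': array([-1.79914824e+02,  4.62191349e-03,  2.10754978e+01]), 'force': array([ 1.33272569,  0.06120435, -0.1860983 ]), 'grip_width': 0.08716962831564695}
```

View pics/side0.png

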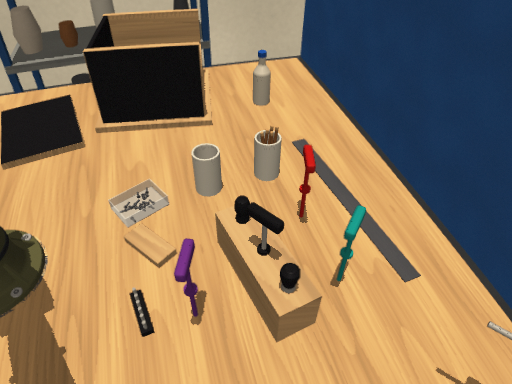

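View pics/top0.png

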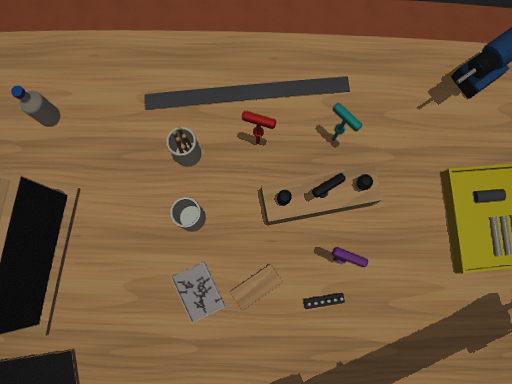

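View pics/wrist0.png

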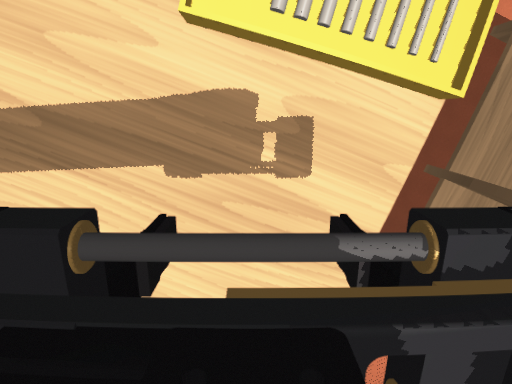

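Side view: the black T-bar is at about (266,218) in the stand. Its look-alikes are purple (185,260), red (309,158) and turquoise (355,222). The other black tools are round: (242,209) and (290,275). The empty cup is at (207,170) and the pencil cup at (267,155). In the top view the T-bar is at (328,186), the empty cup at (186,213) and the pencil cup at (181,140). I choose the black T. Next: a close crop and measurements.

```bash
python3 - <<'E'
from h import *
s=load('side0');t=load('top0')
a=cv2.cvtColor(s['pixels'][170:330,170:340],cv2.COLOR_RGB2BGR);b=cv2.cvtColor(t['pixels'][120:240,150:390],cv2.COLOR_RGB2BGR)
im=np.zeros((600,800,3),np.uint8)
A=cv2.resize(a,None,fx=2,fy=2,interpolation=2);B=cv2.resize(b,None,fx=1.9,fy=1.9,interpolation=2)
im[:A.shape[0],:A.shape[1]]=A; im[:B.shape[0],342:342+B.shape[1]]=B[:,:458]
cv2.imwrite('pics/crop0.png',im)
for nm,c,(x0,y0,x1,y1) in(('side',s,(200,180,330,310)),('top',t,(255,160,390,225))):
    m=np.zeros((384,512),np.uint8); m[y0:y1,x0:x1]=(c['pixels'][y0:y1,x0:x1].max(2)<45)
    n,l,st,ce=cv2.connectedComponentsWithStats(m)
    for i in range(1,n):
        if st[i,4]>30:
            pts=np.argwhere(l==i)[:,::-1].astype(np.float32)
            print(nm,st[i],ce[i].round(1),cv2.minAreaRect(pts))
            for z in (.175,.186,.14): print('   z',z,onz(c,*ce[i],z).round(4))
# cup rims (top view): bright interior
print('cup',onz(t,186,213,.11),'pencil',onz(t,181,140,.11))
print(proj(t,[[.234,-.607,.219],[0.5,0,0],[.6,0,0],[.5,.1,0]]))
E
```

```text
side [235 197  49  37 843] [256.3 214.8] ((256.07196044921875, 218.75244140625), (54.670833587646484, 24.49569320678711), 32.905242919921875)
   z 0.175 [ 0.5212 -0.1386  0.175 ]
   z 0.186 [ 0.5182 -0.1485  0.186 ]
   z 0.14 [ 0.5308 -0.1069  0.14  ]
side [257 243  13  12  92] [263.4 249.5] ((263.0, 248.5), (11.0, 12.0), 90.0)
   z 0.175 [ 0.512  -0.2104  0.175 ]
   z 0.186 [ 0.5092 -0.2186  0.186 ]
   z 0.14 [ 0.5208 -0.1842  0.14  ]
side [280 263  19  26 376] [289.1 275.1] ((289.0, 275.5), (25.0, 18.0), 90.0)
   z 0.175 [ 0.5341 -0.2639  0.175 ]
   z 0.186 [ 0.5308 -0.2708  0.186 ]
   z 0.14 [ 0.5447 -0.2418  0.14  ]
top [312 173  33  25 343] [327.7 185.6] ((328.70587158203125, 186.1764373779297), (12.004900932312012, 35.67170715332031), 59.036251068115234)
   z 0.175 [ 0.5298 -0.1462  0.175 ]
   z 0.186 [ 0.5277 -0.1443  0.186 ]
   z 0.14 [ 0.5363 -0.152   0.14  ]
top [356 175  17  15 195] [364.1 182. ] ((364.0, 181.99998474121094), (14.142135620117188, 15.55634880065918), 45.0)
   z 0.175 [ 0.5388 -0.2182  0.175 ]
   z 0.186 [ 0.5366 -0.2155  0.186 ]
   z 0.14 [ 0.5456 -0.227   0.14  ]
top [277 190  14  16 174] [283.6 197.1] ((283.5, 197.5), (15.0, 13.0), 90.0)
   z 0.175 [ 0.5052 -0.0604  0.175 ]
   z 0.186 [ 0.5035 -0.0596  0.186 ]
   z 0.14 [ 0.5107 -0.0628  0.14  ]
cup [0.47749435 0.13611995 0.11      ] pencil [0.63297391 0.15435637 0.11      ]
[[570.12028544 341.08660179]
 [252.13176784 210.3612426 ]
 [253.11568208 168.02775161]
 [208.82506276 209.36547156]]
```

View pics/crop0.png

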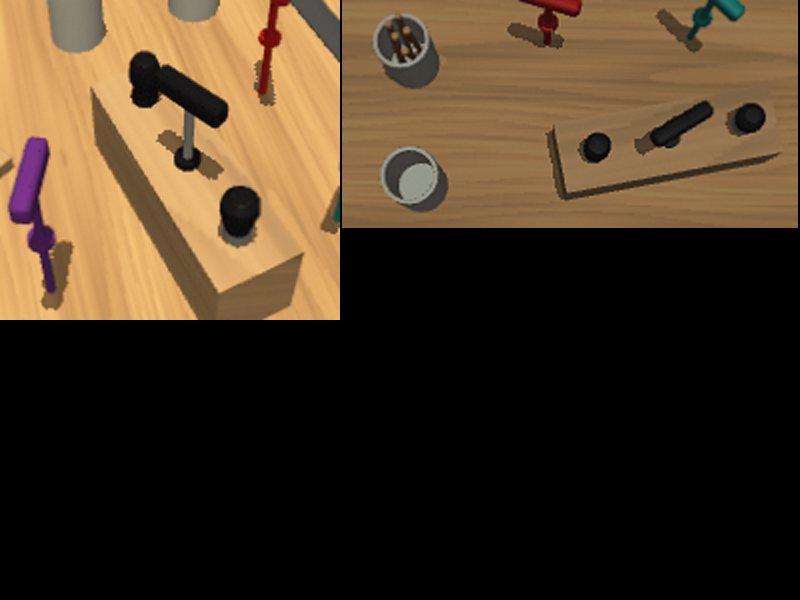

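The crop confirms it: the only black T is in the middle hole, with its steel shaft and collar on the block, between two round handles. The round tools come out 168 mm apart (should be 170). Next I measure the bar ends, the row direction and the cup rims more finely.

```bash
python3 - <<'E'
from h import *
s=load('side0');t=load('top0')
a=cv2.cvtColor(s['pixels'][185:265,225:300],cv2.COLOR_RGB2BGR);b=cv2.cvtColor(t['pixels'][165:210,300:350],cv2.COLOR_RGB2BGR)
c=cv2.cvtColor(t['pixels'][190:240,160:210],cv2.COLOR_RGB2BGR)
im=np.zeros((600,800,3),np.uint8)
def put(a,f,x,y):
    A=cv2.resize(cv2.convertScaleAbs(a,alpha=1.8,beta=20),None,fx=f,fy=f,interpolation=0); im[y:y+A.shape[0],x:x+A.shape[1]]=A
put(a,5,0,0);put(b,8,385,0);put(c,4,500,370)
cv2.imwrite('pics/crop1.png',im)
E
```

```text
(no output)
```

View pics/crop1.png

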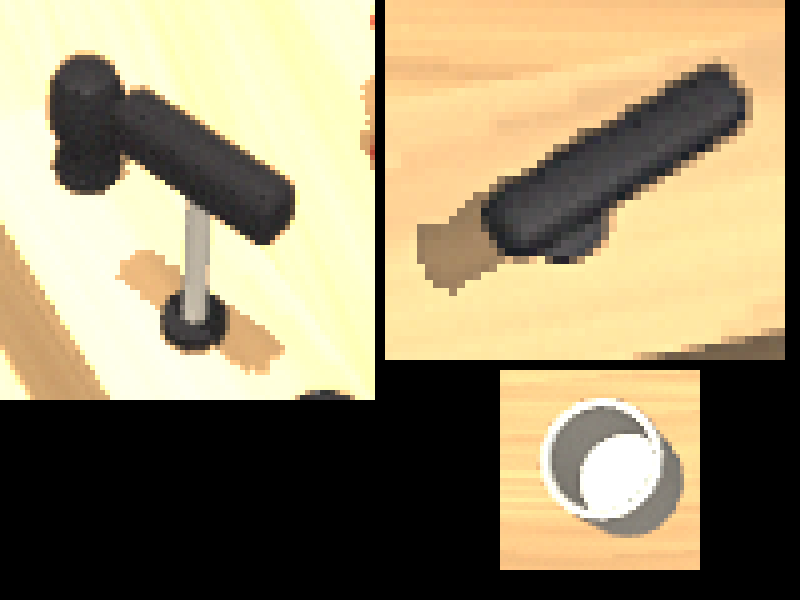

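```bash
python3 - <<'E'
from h import *
s=load('side0');t=load('top0')
print('tri bar',tri(t,(328.7,184.5),s,(266.2,217.7)))
e1=onz(t,344.4,175.3,.18);e2=onz(t,313,192,.18);d=e2-e1
print('bar top',onz(t,328.7,184.5,.18),e1,e2,np.linalg.norm(d),np.degrees(np.arctan2(d[1],d[0])))
print('collar bottom side', onz(s,225+194/5,185+322/5,.096))
print('cup',onz(t,185.5,212.3,.11))
a=onz(t,364.1,182,.14);b=onz(t,283.6,197.1,.137);print('row',a,b,(a+b)/2,np.degrees(np.arctan2(*(b-a)[1::-1])))
# side cup rim check
C=onz(t,185.5,212.3,.11); print('proj side rim',proj(s,[C]))
T=np.array(t['pixels'])
E
```

```text
tri bar (array([ 0.53362762, -0.14855448,  0.17431336]), np.float64(0.002955035352703086))
bar top [ 0.53106294 -0.14738264  0.18      ] [ 0.55004031 -0.17834561  0.18      ] [ 0.51561653 -0.11679642  0.18      ] 0.07052162557593332 119.21780235190506
collar bottom side [ 0.53268007 -0.15117581  0.096     ]
cup [0.47892182 0.13722119 0.11      ]
row [ 0.54553448 -0.22706248  0.14      ] [ 0.51112341 -0.06302141  0.137     ] [ 0.52832895 -0.14504195  0.1385    ] 101.84721733422612
proj side rim [[203.97079525 151.48554824]]
```

Bar grip measures (0.532, -0.148, ~0.175). The two views agree within 3 mm, the length is 70.5 mm, and it lies 17° off the row, so all fit. The empty cup's axis is at about (0.479, 0.137). I want tool yaw 119°, so first raise and turn by about +98° in place.

```bash
python3 -m creep '[{"tz":-0.01,"rz":-9.8},{"tz":-0.01,"rz":-9.8},{"tz":-0.01,"rz":-9.8},{"tz":-0.01,"rz":-9.8},{"tz":-0.01,"rz":-9.8},{"tz":-0.01,"rz":-9.8},{"tz":-0.01,"rz":-9.8},{"tz":-0.01,"rz":-9.8},{"rz":-9.8},{"rz":-9.8},{}]' 0.087 20
cat > go.py <<'E'
import sys;from h import *
from scipy.spatial.transform import Rotation as Ro
o=env.get_obs();R=Ro.from_euler('xyz',o['tool_rot'],degrees=True)
tgt=np.array([float(x) for x in sys.argv[1:4]])
print(o['time_s'],np.round(o['tool_pos'],4),np.round(o['tool_rot'],2),'q',np.round(o['qpos'],1),'tool shift mm',np.round(R.inv().apply(tgt-o['tool_pos'])*1000,1),'F',np.round(o['force'],1),o['grip_width'])
E
python3 go.py .532 -.148 .30
```

```text
0.15 [ 0.2335 -0.6061  0.2184] [-179.91    0.     21.08] q [69.7 18.4 -4.  83.2  1.3 78.5 -3.3] tool shift mm [ 443.2 -320.3  -81.2] F [ 1.3  0.1 -0.2] 0.08716962831564695$[0]: bad value
```

```bash
python3 -m creep '[{"tx":0,"ty":0,"tz":-0.01,"rx":0,"ry":0,"rz":-9.8},{"tx":0,"ty":0,"tz":-0.01,"rx":0,"ry":0,"rz":-9.8},{"tx":0,"ty":0,"tz":-0.01,"rx":0,"ry":0,"rz":-9.8},{"tx":0,"ty":0,"tz":-0.01,"rx":0,"ry":0,"rz":-9.8},{"tx":0,"ty":0,"tz":-0.01,"rx":0,"ry":0,"rz":-9.8},{"tx":0,"ty":0,"tz":-0.01,"rx":0,"ry":0,"rz":-9.8},{"tx":0,"ty":0,"tz":-0.01,"rx":0,"ry":0,"rz":-9.8},{"tx":0,"ty":0,"tz":-0.01,"rx":0,"ry":0,"rz":-9.8},{"tx":0,"ty":0,"tz":0,"rx":0,"ry":0,"rz":-9.8},{"tx":0,"ty":0,"tz":0,"rx":0,"ry":0,"rz":-9.8},{"tx":0,"ty":0,"tz":0,"rx":0,"ry":0,"rz":0}]' 0.087 20
python3 go.py .532 -.148 .30
```

```text
time_s: 1.52
tool_pos: [0.2335, -0.6064, 0.2989]
tool_rot: [180.0, -0.0, 119.0]
force: [0.3, -0.1, 0.1]
grip_width: 0.0869
1.525 [ 0.2335 -0.6064  0.2989] [ 1.7999e+02 -4.0000e-02  1.1896e+02] q [ 79.   17.9 -16.3  75.3   4.9  87.5  92.2] tool shift mm [256.6 483.1  -0.9] F [ 0.3 -0.1  0.1] 0.08692953143216363
```

```bash
python3 -m creep '[{"tx":0.016,"ty":0.03,"tz":0,"rx":0,"ry":0,"rz":0},{"tx":0.016,"ty":0.03,"tz":0,"rx":0,"ry":0,"rz":0},{"tx":0.016,"ty":0.03,"tz":0,"rx":0,"ry":0,"rz":0},{"tx":0.016,"ty":0.03,"tz":0,"rx":0,"ry":0,"rz":0},{"tx":0.016,"ty":0.03,"tz":0,"rx":0,"ry":0,"rz":0},{"tx":0.016,"ty":0.03,"tz":0,"rx":0,"ry":0,"rz":0},{"tx":0.016,"ty":0.03,"tz":0,"rx":0,"ry":0,"rz":0},{"tx":0.016,"ty":0.03,"tz":0,"rx":0,"ry":0,"rz":0},{"tx":0.016,"ty":0.03,"tz":0,"rx":0,"ry":0,"rz":0},{"tx":0.016,"ty":0.03,"tz":0,"rx":0,"ry":0,"rz":0},{"tx":0.016,"ty":0.03,"tz":0,"rx":0,"ry":0,"rz":0},{"tx":0.016,"ty":0.03,"tz":0,"rx":0,"ry":0,"rz":0},{"tx":0.016,"ty":0.03,"tz":0,"rx":0,"ry":0,"rz":0},{"tx":0.016,"ty":0.03,"tz":0,"rx":0,"ry":0,"rz":0},{"tx":0.016,"ty":0.03,"tz":0,"rx":0,"ry":0,"rz":0},{"tx":0.016,"ty":0.03,"tz":0,"rx":0,"ry":0,"rz":0},{"tx":0,"ty":0,"tz":0,"rx":0,"ry":0,"rz":0},{"tx":0,"ty":0,"tz":0,"rx":0,"ry":0,"rz":0}]'
python3 go.py .532 -.148 .181
python3 - <<'E'
from h import *
snap('wrist','w1');snap('side','s1')
E
```

```text
time_s: 3.78
tool_pos: [0.5284, -0.1503, 0.299]
tool_rot: [-179.9, 0.0, 118.9]
force: [0.9, -0.0, 0.3]
grip_width: 0.0869
3.775 [ 0.5284 -0.1503  0.299 ] [-1.7995e+02  1.0000e-02  1.1894e+02] q [ 49.1   7.1 -39.4  89.2   4.6  85.4  38.5] tool shift mm [  0.3   4.4 118. ] F [ 0.9 -0.   0.3] 0.08685811292767326
```

View pics/w1.png

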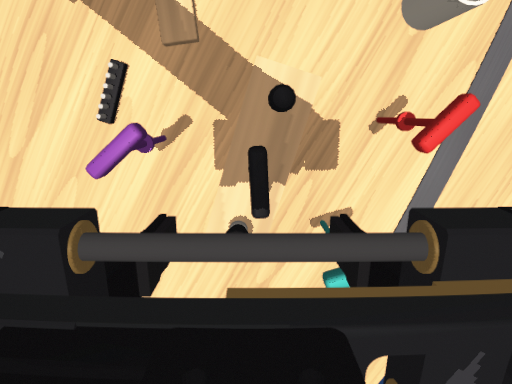

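View pics/s1.png

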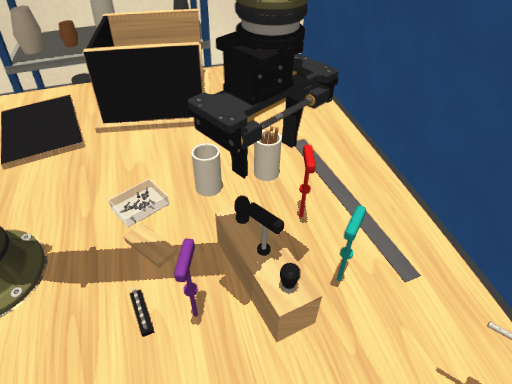

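The wrist view shows the black bar at (259,182), between the jaws and nearly along tool x. Red, purple and turquoise are clear of the fingers. I'll use this view as a third measurement.

```bash
python3 - <<'E'
from h import *
w=load('w1')
m=np.zeros((384,512),np.uint8);m[140:222,235:285]=(w['pixels'][140:222,235:285].max(2)<45)
n,l,st,ce=cv2.connectedComponentsWithStats(m);i=1+st[1:,4].argmax();print(st[i],ce[i])
r=cv2.minAreaRect(np.argwhere(l==i)[:,::-1].astype(np.float32));print(r)
b=cv2.boxPoints(r);b=b[np.argsort(b[:,1])];f=b[:2].mean(0);g=b[2:].mean(0)
for z in(.175,.186):
    p,q=onz(w,*f,z),onz(w,*g,z);d=p-q;print(z,(p+q)/2,np.linalg.norm(d),np.degrees(np.arctan2(d[1],d[0])))
print(tri(w,(f+g)/2,load('top0'),(328.7,184.5)),tri(w,(f+g)/2,load('side0'),(266.2,217.7)))
E
```

```text
[ 249  146   20   72 1175] [258.68851064 179.60085106]
((258.4744873046875, 181.41415405273438), (71.15017700195312, 18.026447296142578), 87.51044464111328)
0.175 [ 0.53349558 -0.14702026  0.175     ] 0.0710570637767709 121.65304840311359
0.186 [ 0.53212349 -0.14495176  0.186     ] 0.06836009271458067 121.6530484031135
(array([ 0.53584204, -0.15103558,  0.15336973]), np.float64(0.0017480761805364969)) (array([ 0.53446203, -0.14685213,  0.17254765]), np.float64(0.002410103881591608))
```

```bash
python3 -m creep '[{"tx":0.001,"ty":0.0055,"tz":0,"rx":0,"ry":0,"rz":-1.5},{"tx":0,"ty":0,"tz":0.012,"rx":0,"ry":0,"rz":0},{"tx":0,"ty":0,"tz":0.012,"rx":0,"ry":0,"rz":0},{"tx":0,"ty":0,"tz":0.012,"rx":0,"ry":0,"rz":0},{"tx":0,"ty":0,"tz":0.012,"rx":0,"ry":0,"rz":0},{"tx":0,"ty":0,"tz":0.012,"rx":0,"ry":0,"rz":0},{"tx":0,"ty":0,"tz":0.012,"rx":0,"ry":0,"rz":0},{"tx":0,"ty":0,"tz":0.012,"rx":0,"ry":0,"rz":0},{"tx":0,"ty":0,"tz":0.012,"rx":0,"ry":0,"rz":0},{"tx":0,"ty":0,"tz":0.012,"rx":0,"ry":0,"rz":0},{"tx":0,"ty":0,"tz":0.01,"rx":0,"ry":0,"rz":0},{"tx":0,"ty":0,"tz":0,"rx":0,"ry":0,"rz":0},{"tx":0,"ty":0,"tz":0,"rx":0,"ry":0,"rz":0}]'
python3 go.py .533 -.147 .181
python3 - <<'E'
from h import *
snap('wrist','w2');snap('side','s2')
E
```

```text
time_s: 5.5
tool_pos: [0.5334, -0.1461, 0.1816]
tool_rot: [180.0, 0.0, 120.6]
force: [-0.1, -0.3, -0.4]
grip_width: 0.0868
5.5 [ 0.5334 -0.1461  0.1816] [1.7998e+02 3.0000e-02 1.2058e+02] q [ 48.   11.1 -39.6  98.9   7.4  72.5  37.3] tool shift mm [-0.6 -0.8  0.6] F [-0.1 -0.3 -0.4] 0.08682663303009917
```

View pics/w2.png

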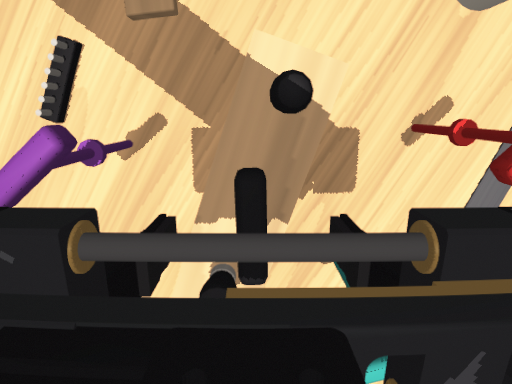

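View pics/s2.png

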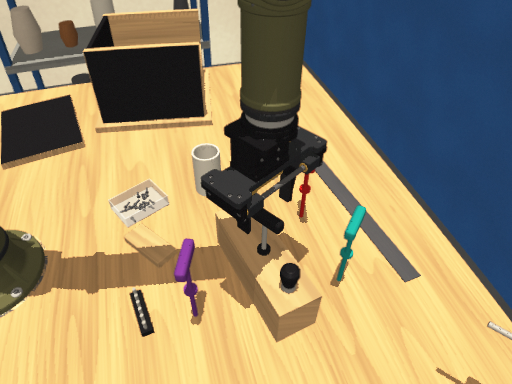

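The bar is centred between the jaws: column 251 against a jaw centre of about 252. Close.

```bash
python3 -m creep '[{"tx":0,"ty":0,"tz":0,"rx":0,"ry":0,"rz":0},{"tx":0,"ty":0,"tz":0,"rx":0,"ry":0,"rz":0},{"tx":0,"ty":0,"tz":0,"rx":0,"ry":0,"rz":0},{"tx":0,"ty":0,"tz":0,"rx":0,"ry":0,"rz":0},{"tx":0,"ty":0,"tz":0,"rx":0,"ry":0,"rz":0},{"tx":0,"ty":0,"tz":0,"rx":0,"ry":0,"rz":0},{"tx":0,"ty":0,"tz":0,"rx":0,"ry":0,"rz":0},{"tx":0,"ty":0,"tz":0,"rx":0,"ry":0,"rz":0}]' 0.0 35
```

```text
time_s: 6.6
tool_pos: [0.5331, -0.146, 0.1812]
tool_rot: [-180.0, 0.0, 120.6]
force: [-0.1, 0.5, -0.7]
grip_width: 0.0163
```

```bash
python3 -m creep '[{"tx":0,"ty":0,"tz":-0.006,"rx":0,"ry":0,"rz":0},{"tx":0,"ty":0,"tz":-0.012,"rx":0,"ry":0,"rz":0},{"tx":0,"ty":0,"tz":-0.012,"rx":0,"ry":0,"rz":0},{"tx":0,"ty":0,"tz":-0.012,"rx":0,"ry":0,"rz":0},{"tx":0,"ty":0,"tz":-0.012,"rx":0,"ry":0,"rz":0},{"tx":0,"ty":0,"tz":-0.012,"rx":0,"ry":0,"rz":0},{"tx":0,"ty":0,"tz":-0.012,"rx":0,"ry":0,"rz":0},{"tx":0,"ty":0,"tz":-0.012,"rx":0,"ry":0,"rz":0},{"tx":0,"ty":0,"tz":-0.012,"rx":0,"ry":0,"rz":0},{"tx":0,"ty":0,"tz":-0.012,"rx":0,"ry":0,"rz":0},{"tx":0,"ty":0,"tz":-0.012,"rx":0,"ry":0,"rz":0},{"tx":0,"ty":0,"tz":-0.012,"rx":0,"ry":0,"rz":0},{"tx":0,"ty":0,"tz":-0.012,"rx":0,"ry":0,"rz":0},{"tx":0,"ty":0,"tz":-0.012,"rx":0,"ry":0,"rz":0},{"tx":0,"ty":0,"tz":0,"rx":0,"ry":0,"rz":0},{"tx":0,"ty":0,"tz":0,"rx":0,"ry":0,"rz":0}]'
python3 go.py .479 .137 .343
python3 - <<'E'
from h import *
snap('wrist','w3');snap('side','s3')
E
```

```text
time_s: 8.6
tool_pos: [0.533, -0.146, 0.3429]
tool_rot: [-180.0, -0.0, 120.6]
force: [0.6, -0.4, -2.3]
grip_width: 0.0162
8.6 [ 0.533  -0.146   0.3429] [-1.7997e+02 -2.0000e-02  1.2057e+02] q [ 48.5   7.4 -39.8  84.1   4.7  90.3  39.5] tool shift mm [ 2.711e+02  9.750e+01 -1.000e-01] F [ 0.6 -0.4 -2.3] 0.016234897307328203
```

View pics/s3.png

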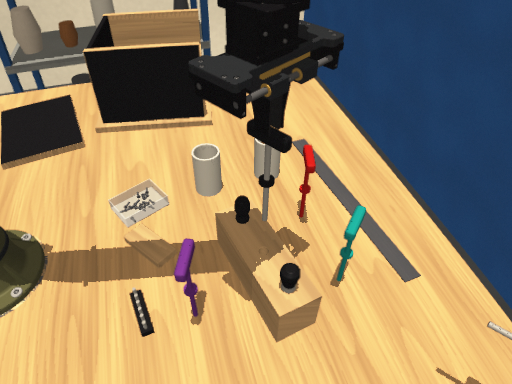

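View pics/w3.png

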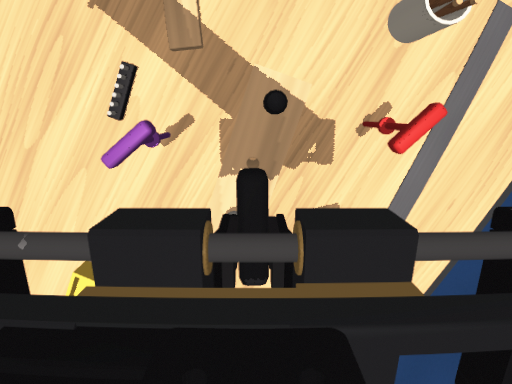

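The key is out and hanging upright, tip at about (265,222). The other two tools are still in the stand. Carry it over to the cup.

```bash
python3 -m creep '[{"tx":0.008,"ty":0.003,"tz":0,"rx":0,"ry":0,"rz":0},{"tx":0.016,"ty":0.0057,"tz":0,"rx":0,"ry":0,"rz":0},{"tx":0.016,"ty":0.0057,"tz":0,"rx":0,"ry":0,"rz":0},{"tx":0.016,"ty":0.0057,"tz":0,"rx":0,"ry":0,"rz":0},{"tx":0.016,"ty":0.0057,"tz":0,"rx":0,"ry":0,"rz":0},{"tx":0.016,"ty":0.0057,"tz":0,"rx":0,"ry":0,"rz":0},{"tx":0.016,"ty":0.0057,"tz":0,"rx":0,"ry":0,"rz":0},{"tx":0.016,"ty":0.0057,"tz":0,"rx":0,"ry":0,"rz":0},{"tx":0.016,"ty":0.0057,"tz":0,"rx":0,"ry":0,"rz":0},{"tx":0.016,"ty":0.0057,"tz":0,"rx":0,"ry":0,"rz":0},{"tx":0.016,"ty":0.0057,"tz":0,"rx":0,"ry":0,"rz":0},{"tx":0.016,"ty":0.0057,"tz":0,"rx":0,"ry":0,"rz":0},{"tx":0.016,"ty":0.0057,"tz":0,"rx":0,"ry":0,"rz":0},{"tx":0.016,"ty":0.0057,"tz":0,"rx":0,"ry":0,"rz":0},{"tx":0.016,"ty":0.0057,"tz":0,"rx":0,"ry":0,"rz":0},{"tx":0.016,"ty":0.0057,"tz":0,"rx":0,"ry":0,"rz":0},{"tx":0.016,"ty":0.0057,"tz":0,"rx":0,"ry":0,"rz":0},{"tx":0.007,"ty":0.003,"tz":0,"rx":0,"ry":0,"rz":0},{"tx":0,"ty":0,"tz":0,"rx":0,"ry":0,"rz":0},{"tx":0,"ty":0,"tz":0,"rx":0,"ry":0,"rz":0}]'
python3 go.py .479 .137 .20
python3 - <<'E'
from h import *
s3=load('s3');print('s3 predicted tip',proj(s3,[[.533,-.146,.172],[.533,-.146,.337]]))
snap('wrist','w4');snap('side','s4');snap('top','t4')
s=load('s4');o=env.get_obs();p=o['tool_pos'];print('pred tip',proj(s,[[p[0],p[1],p[2]-.171],[p[0],p[1],p[2]-.006]]))
s=cv2.cvtColor(s['pixels'][60:240,120:300],cv2.COLOR_RGB2BGR);t=cv2.cvtColor(load('t4')['pixels'][150:270,120:300],cv2.COLOR_RGB2BGR)
im=np.zeros((540,800,3),np.uint8);im[:,:540]=cv2.resize(s,(540,540),interpolation=2);im[:173,540:]=cv2.resize(t,(260,173))
cv2.imwrite('pics/c4.png',im)
E
```

```text
time_s: 11.2
tool_pos: [0.4792, 0.1359, 0.3431]
tool_rot: [-180.0, 0.0, 120.5]
force: [0.7, -1.0, -1.1]
grip_width: 0.0166
11.2 [0.4792 0.1359 0.3431] [-1.7998e+02  1.0000e-02  1.2051e+02] q [ 35.5  -0.5 -53.3  90.6  -0.4  89.8  12.7] tool shift mm [  1.    0.4 143.1] F [ 0.7 -1.  -1.1] 0.016631879437306218
s3 predicted tip [[264.4515782  217.85511423]
 [268.14911774 133.69869009]]
pred tip [[201.99092395 128.43629106]
 [195.23243896  53.91543051]]
```

View pics/c4.png

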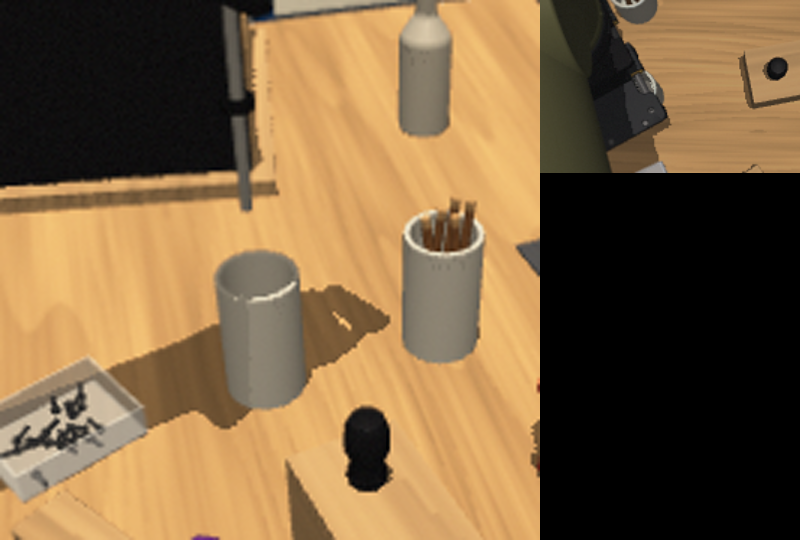

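View pics/w4.png

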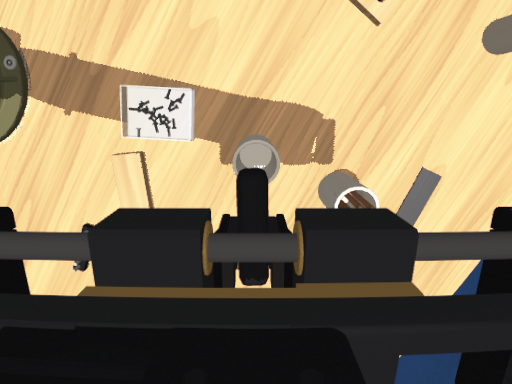

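Tip seen at (202,129.7) against a predicted (202,128.4), so the key is straight in the grip. I'll check the cup axis from the side view too.

```bash
python3 - <<'E'
from h import *
s=load('s4')
print(onz(s,206.1,151.7,.11),tri(load('top0'),(185.5,212.3),s,(206.1,151.7)))
E
```

```text
[0.48338451 0.13520906 0.11      ] (array([0.48141394, 0.13744571, 0.10812298]), np.float64(0.004514142456353445))
```

```bash
python3 -m creep '[{"tx":0,"ty":0.002,"tz":0.005,"rx":0,"ry":0,"rz":0},{"tx":0,"ty":0,"tz":0.01,"rx":0,"ry":0,"rz":0},{"tx":0,"ty":0,"tz":0.01,"rx":0,"ry":0,"rz":0},{"tx":0,"ty":0,"tz":0.01,"rx":0,"ry":0,"rz":0},{"tx":0,"ty":0,"tz":0.01,"rx":0,"ry":0,"rz":0},{"tx":0,"ty":0,"tz":0.01,"rx":0,"ry":0,"rz":0},{"tx":0,"ty":0,"tz":0.01,"rx":0,"ry":0,"rz":0},{"tx":0,"ty":0,"tz":0.01,"rx":0,"ry":0,"rz":0},{"tx":0,"ty":0,"tz":0.005,"rx":0,"ry":0,"rz":0},{"tx":0,"ty":0,"tz":0,"rx":0,"ry":0,"rz":0}]'
python3 go.py .481 .1365 .182
python3 - <<'E'
from h import *
snap('side','s5')
s=cv2.cvtColor(load('s5')['pixels'][60:240,120:300],cv2.COLOR_RGB2BGR)
cv2.imwrite('pics/c5.png',cv2.resize(s,(540,540),interpolation=2))
E
```

```text
time_s: 12.6
tool_pos: [0.4805, 0.1378, 0.2629]
tool_rot: [-180.0, -0.0, 120.6]
force: [-0.6, -0.1, -0.6]
grip_width: 0.0164
12.6 [0.4805 0.1378 0.2629] [-1.7997e+02 -1.0000e-02  1.2058e+02] q [ 34.9   1.2 -53.9  98.5   0.9  80.8  11.4] tool shift mm [-1.3 -0.2 80.9] F [-0.6 -0.1 -0.6] 0.016352686471990976
```

View pics/c5.png

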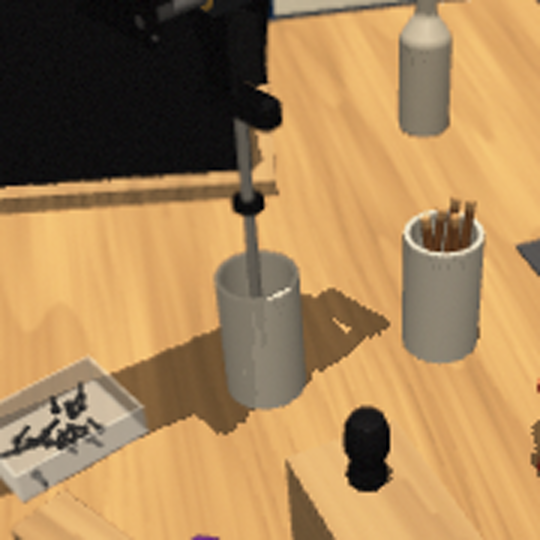

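The shaft enters the empty cup near its centre, with no contact force. Continue to about 3 mm above the floor.

```bash
python3 -m creep '[{"tx":-0.001,"ty":0,"tz":0.009,"rx":0,"ry":0,"rz":0},{"tx":0,"ty":0,"tz":0.009,"rx":0,"ry":0,"rz":0},{"tx":0,"ty":0,"tz":0.009,"rx":0,"ry":0,"rz":0},{"tx":0,"ty":0,"tz":0.009,"rx":0,"ry":0,"rz":0},{"tx":0,"ty":0,"tz":0.009,"rx":0,"ry":0,"rz":0},{"tx":0,"ty":0,"tz":0.009,"rx":0,"ry":0,"rz":0},{"tx":0,"ty":0,"tz":0.009,"rx":0,"ry":0,"rz":0},{"tx":0,"ty":0,"tz":0.007,"rx":0,"ry":0,"rz":0},{"tx":0,"ty":0,"tz":0.005,"rx":0,"ry":0,"rz":0},{"tx":0,"ty":0,"tz":0.003,"rx":0,"ry":0,"rz":0},{"tx":0,"ty":0,"tz":0.002,"rx":0,"ry":0,"rz":0},{"tx":0,"ty":0,"tz":0,"rx":0,"ry":0,"rz":0},{"tx":0,"ty":0,"tz":0,"rx":0,"ry":0,"rz":0}]'
python3 go.py .481 .1365 .179
```

```text
time_s: 14.28
tool_pos: [0.4814, 0.1369, 0.1834]
tool_rot: [180.0, 0.0, 120.6]
force: [0.9, -0.4, -0.5]
grip_width: 0.0159
14.275 [0.4814 0.1369 0.1834] [1.7998e+02 1.0000e-02 1.2057e+02] q [ 33.6   5.  -54.4 105.2   4.3  71.9   8.6] tool shift mm [-0.2 -0.5  4.4] F [ 0.9 -0.4 -0.5] 0.015948017589856856
```

```bash
python3 -m creep '[{"tx":0,"ty":0,"tz":0.001,"rx":0,"ry":0,"rz":0},{"tx":0,"ty":0,"tz":0.001,"rx":0,"ry":0,"rz":0},{"tx":0,"ty":0,"tz":0.001,"rx":0,"ry":0,"rz":0},{"tx":0,"ty":0,"tz":0,"rx":0,"ry":0,"rz":0},{"tx":0,"ty":0,"tz":0,"rx":0,"ry":0,"rz":0}]'
python3 - <<'E'
from h import *
snap('side','s6')
s=cv2.cvtColor(load('s6')['pixels'][60:240,120:300],cv2.COLOR_RGB2BGR)
cv2.imwrite('pics/c6.png',cv2.resize(s,(540,540),interpolation=2))
E
```

```text
time_s: 14.9
tool_pos: [0.4812, 0.1369, 0.1802]
tool_rot: [-180.0, 0.0, 120.6]
force: [0.1, -0.0, -1.4]
grip_width: 0.0164
```

View pics/c6.png

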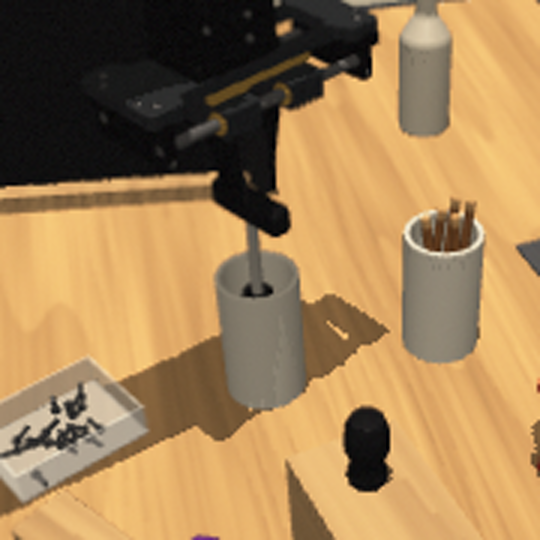

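```bash
python3 -m creep '[{"tx":0,"ty":0,"tz":0,"rx":0,"ry":0,"rz":0},{"tx":0,"ty":0,"tz":0,"rx":0,"ry":0,"rz":0},{"tx":0,"ty":0,"tz":0,"rx":0,"ry":0,"rz":0},{"tx":0,"ty":0,"tz":0,"rx":0,"ry":0,"rz":0},{"tx":0,"ty":0,"tz":0,"rx":0,"ry":0,"rz":0},{"tx":0,"ty":0,"tz":0,"rx":0,"ry":0,"rz":0},{"tx":0,"ty":0,"tz":0,"rx":0,"ry":0,"rz":0},{"tx":0,"ty":0,"tz":0,"rx":0,"ry":0,"rz":0}]' 0.087
python3 - <<'E'
from h import *
snap('wrist','w7');snap('side','s7')
s=cv2.cvtColor(load('s7')['pixels'][60:240,120:300],cv2.COLOR_RGB2BGR)
cv2.imwrite('pics/c7.png',cv2.resize(s,(540,540),interpolation=2))
E
```

```text
time_s: 15.95
tool_pos: [0.4812, 0.1369, 0.1802]
tool_rot: [-180.0, 0.0, 120.6]
force: [-0.2, 0.9, 0.4]
grip_width: 0.0846
```

View pics/c7.png

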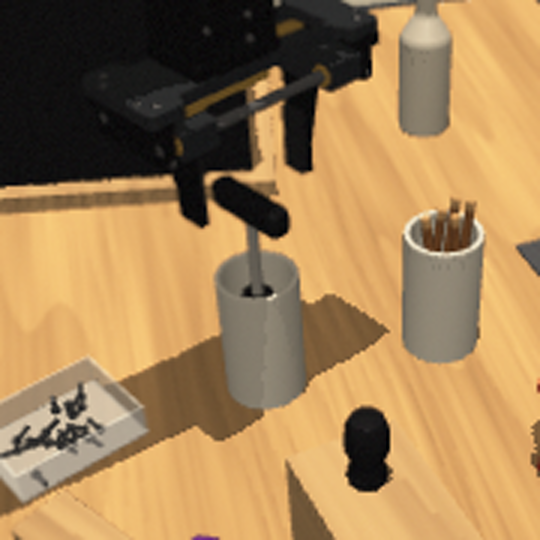

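View pics/w7.png

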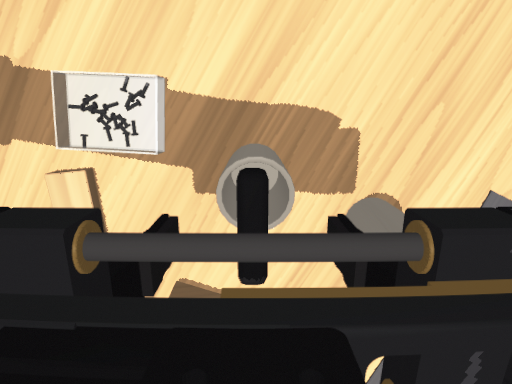

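The key stands upright in the cup with the jaws open and clear of it. Lift straight up.

```bash
python3 -m creep '[{"tx":0,"ty":0,"tz":-0.006,"rx":0,"ry":0,"rz":0},{"tx":0,"ty":0,"tz":-0.012,"rx":0,"ry":0,"rz":0},{"tx":0,"ty":0,"tz":-0.012,"rx":0,"ry":0,"rz":0},{"tx":0,"ty":0,"tz":-0.012,"rx":0,"ry":0,"rz":0},{"tx":0,"ty":0,"tz":-0.012,"rx":0,"ry":0,"rz":0},{"tx":0,"ty":0,"tz":-0.012,"rx":0,"ry":0,"rz":0},{"tx":0,"ty":0,"tz":-0.012,"rx":0,"ry":0,"rz":0},{"tx":0,"ty":0,"tz":-0.012,"rx":0,"ry":0,"rz":0},{"tx":0,"ty":0,"tz":-0.012,"rx":0,"ry":0,"rz":0},{"tx":0,"ty":0,"tz":-0.012,"rx":0,"ry":0,"rz":0},{"tx":0,"ty":0,"tz":-0.012,"rx":0,"ry":0,"rz":0},{"tx":0,"ty":0,"tz":0,"rx":0,"ry":0,"rz":0},{"tx":0,"ty":0,"tz":0,"rx":0,"ry":0,"rz":0},{"tx":0,"ty":0,"tz":0,"rx":0,"ry":0,"rz":0},{"tx":0,"ty":0,"tz":0,"rx":0,"ry":0,"rz":0},{"tx":0,"ty":0,"tz":0,"rx":0,"ry":0,"rz":0}]'
python3 - <<'E'
from h import *
snap('side','s8');print(np.abs(env.get_obs()['joint_velocities']).max())
E
```

```text
time_s: 18.05
tool_pos: [0.4811, 0.1368, 0.306]
tool_rot: [-180.0, -0.0, 120.6]
force: [0.8, 0.1, -0.7]
grip_width: 0.087
0.2009253415788733
```

View pics/s8.png

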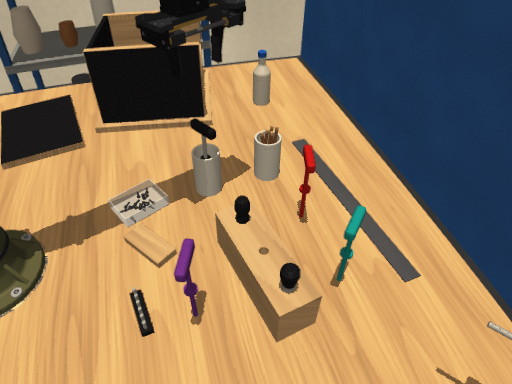

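The side view shows the key standing in the empty cup, bar at (204,129), and the middle hole empty at (264,251). The other two tools are still in the stand, the look-alikes have not moved, and the gripper is clear.

```bash
python3 -c "
from cell import env
print(env.sign_off())"
```

```text
the job is handed in; nothing more can be done
None
```

The T-handle hex key is standing shaft down in the empty white cup, and the job is handed in. I gripped the black key by its crossbar and pulled it straight up out of the middle hole. I then lowered it until the tip was about 1 mm above the cup floor (worked out from the tool height), opened the jaws and backed straight up. It took about 18 s of the 40 s allowed.

- **Last picture:** it shows the key upright in the cup, the screwdriver and file still in the stand, and the look-alikes and pencil cup untouched. The gripper is clear, about 125 mm above its release height.
- **Forces:** the wrist readings printed after each move stayed below about 3 N.
- **Disagreements:** the top and side cameras differed by about 4.5 mm on the cup's axis, so I aimed roughly between them, well within the cup's clearance. The crossbar's position agreed within 3 mm between cameras. The one exception was a wrist-and-top height of 153 mm, which I set aside for the given 175 mm. The jaws read 16 mm on the 18 mm bar, but the grip held.

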